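# Open the slide box on the shaker

## Task

The slides in the incubation box on the shaker are ready to be taken out: lift the hold-down bar straight up and level out of its two U brackets and lay it in the steel tray. Then open the box, raising the lid's handle end over the end lip and drawing the lid out of its grooves, and lay the lid flat in the tray beside the bar, handle up. Put both down gently rather than dropping them, leave the box standing in its place on the shaker, and do not disturb the jar and beaker in the tray, the bottle or the tube rack.

Things in the scene. Friction and masses are not known exactly. Their poses are not given: they have to be found in the camera images.
- shaker: Benchtop shaker, fixed: white base with a 224 x 212 mm aluminium platform and black rubber mat. Origin on the bench under its centre, z up; its x axis is the way in which the box's lid slides out (the box may stand up to 0.05 rad askew). Mat top 100 mm up. On the platform stand two steel U brackets, one at either side (+y and -y) of the box.
- slot_left (a point): Middle of the slot floor of the U bracket on the shaker's +y side, 142 mm above the bench. The bracket is open at the top, 5 mm thick (shaker's y) and 34 mm wide; slot 18 mm wide (along x), prong tops 26 mm above this point.
- slot_right (a point): The same point of the bracket on the shaker's -y side, 156 mm from the other.
- bar_mid (a point): Centre of the hold-down bar (loose, 0.16 kg): aluminium, 14 mm wide (x), 20 mm high (z), 176 mm long (y), a 26 x 26 x 5 mm black cap on each end, a 2.5 mm rubber strip under the middle 60 mm. Starts with its ends in the U brackets, caps outside them, centre 14 mm above the lid's top face, keeping the lid down. On a flat floor it lies on its caps, centre 13 mm up.
- slidebox: Grey slide box, loose on the shaker mat (0.65 kg), 190 mm long (x), 116 mm wide (y), five glass slides inside. Origin at the centre of its underside; +x points to the mouth end. The lid lies on ledges 34 mm up between side walls 108 mm apart and 38 mm high. The rear wall and the sides of the rear part are 47 mm high, with rails over the lid.
- lip_top (a point): Middle of the top edge of the end lip at the box's mouth, 93 mm from the box's centre towards +x, 38 mm above its underside: 4 mm above the ledges, flush with the closed lid's top face. The lip is 4 mm thick and as wide as the box.
- rail_end (a point): Point midway between the mouth-side ends of the two rails, at the level of their undersides (44 mm above the box's underside, 26 mm behind its centre). The rails run from here to the rear wall, 7 mm wide, 3 mm thick, over the lid's edges; under them the lid can rise 6 mm. Once it has slid 65 mm towards +x the lid is clear of them and lifts away.
- lid_grip (a point): Centre, half-way up, of the lid's handle: a black upright block 24 mm along the lid's x, 14 mm wide along its y, standing 26 mm above the lid's top face. x points to the mouth end.
- lid_mid (a point): Centre of the white lid plate (loose, 0.12 kg), 178 mm (x) x 104 mm (y) x 4 mm thick. The handle's centre is 66 mm from here towards +x, 15 mm higher. Same axes as lid_grip.
- lid_front (a point): Middle of the lower edge of the lid's handle end, 89 mm towards +x from the lid's centre. It starts 4 mm below the top of the box's lip and about 2 mm behind it.
- tray: Shallow stainless instrument tray, 250 mm (x) x 320 mm (y), rim 18 mm high, walls and floor 4 mm; fixed. Origin at the centre of its underside, floor at 4 mm. A jar and a beaker stand at its -y end (centres between y = -122 and -100 mm); the rest is empty.
- jar_mid (a point): Bystander: centre of a closed glass jar, 54 mm in diameter and 70 mm high, standing in the tray.
- beaker_mid (a point): Bystander: centre of a small open glass beaker, 44 mm in diameter and 60 mm high, standing in the tray.
- bottle_mid (a point): Bystander: centre of an amber reagent bottle, 64 mm in diameter and 165 mm high, on the bench.
- rack_mid (a point): Bystander: centre of a blue tube rack, 90 mm (x) x 46 mm (y), 48 mm high with the tube caps, on the bench.
Mind the look-alikes: they are no part of the job. What is meant by the part that bears lid_grip is not brown, and is the larger of those in its own colour.

How it is judged:
By the outcome, as a careful person would: the job done as asked, in the order asked, and still so for the second after the job is handed in, with the robot touching nothing.
It also fails if it takes over 72 s, if anything falls off the work surface, if the arm or the gripper's body presses on something with over 40 N, if the wrist force passes 120 N, or if a joint passes its speed limit or range.

## Robot

A 7-joint arm with a two-finger parallel gripper is mounted at the origin on the work surface. World frame = base frame: x ahead of the robot, y to its left, z up, the work surface at z = 0. Lengths are in m, angles in rad, forces in N, time in s.
With the tool pointing down it reaches from about 0.425 to 0.95 m from the base axis. Payload 4.7 kg.
Tool frame: the origin (TCP) lies midway between the tips of the shut fingers; the grasp point (between the pads) lies 19 mm behind it; z points along the fingers, x is the direction in which the jaws open and shut, and the axes are right-handed (so a half turn about z gives the same grasp; the last joint's range is limited). The gripper opens to 87 mm and grips with 3 to 60 N. Pads are 19 mm wide; open, the fingers measure 117 mm over their backs; the gripper's body (75 mm by 190 mm) begins 51 mm behind the grasp point.
Start: joints at [-1.226, 0.469, -0.049, 1.532, 0.024, 1.141, -0.082], TCP at [0.246, 0.628, 0.223] pointing down, gripper open.
Joint ranges: [-2.59, 2.59], [-0.33, 1.99], [-1.39, 1.29], [0.1, 2.45], [-1.04, 4.18], [0.21, 1.99], [-2.66, 2.66]. Speed limits (rad/s): [2.57, 2.57, 3.14, 3.14, 3.14, 3.14, 3.14].

## Interface

Orientations are given as a 3x3 rotation matrix whose columns are the frame's x, y, z axes.
In Python, from bench import observe, get_image, finish_job gives the robot as it stands. The module is installed in compiled form; this text tells all that it offers.
- The arm moves only by the shell command python3 -m jog 'ROWS' [OPENING] [FORCE]. ROWS is text: rows parted by semicolons, each of 6 numbers parted by spaces: the shift along the world's x, y, z in m, then the turn, a rotation vector about the world's x, y, z in rad. A call has 1 to 8 rows; each row is the pose to reach, as a shift and turn from the pose commanded when the call began; what a row does not reach only later rows make up. A row lasts 1/8 s, in which the tool goes at most 62.5 mm and 10.7 degrees, less where a joint would pass 70% of its speed; a pose out of reach is approached as far as the arm can. A call with a gripper value outside its range is refused whole. OPENING is the opening in per cent of the stroke, from 0 (shut) to 100 (fully open), set as the call begins (- or left out, the last holds). The fingers move at their own pace and stop on an object; FORCE is the grip in N (left out, the last holds). Time passes only in rows, so rows that repeat a pose let the fingers close. It gives the time, the measured TCP pose, the force and the opening at its end, in the units of the state.
- observe(): the state, without advancing time (a new reading comes with each control period).
- get_image(name): name is "scene" or "top" or "wrist"; returns a dict with "img" (480x640x3 uint8, red, green, blue), "z_map" (480x640 float32, m along the optical axis (not along the pixel's ray), 0 where there is no reading), "intrinsics" (3x3 intrinsics, pixels), "view" (4x4, takes a point from world to camera coordinates); the wrist camera has in their place "tool_from_camera" (4x4, takes a point from camera to tool coordinates, whose origin is the TCP and whose axes are the tool frame's). Camera axes: x right, y down, z forward; pixel columns grow to the right and rows downward; lengths in m; the calibration is good to about 2 mm. A picture is of the moment at which its call begins: read the wrist's pose just before it.
- finish_job(): hands the job in, once; it reports no verdict.
The state is a dict: "t": time; "q": joint angles; "qvel": joint speeds; "joint_torque": joint torques, N m; "tcp_pos": TCP position; "ee_rot": TCP orientation; "wrist_force": force on the tool from outside, world axes, zero at the start; "torque": the same for the moment, N m; "finger_gap": opening from 0.0 (shut) to 1.0 (fully open).
Only numpy, scipy, OpenCV 4.12 (cv2) and the standard library are available. Lean on these libraries where they do the work, as an engineer would, in place of code of your own. Each camera call takes 0.05 s, during which the arm holds its last target. There are 200 camera calls.

## Working session

There is one attempt and no reset: what is moved stays moved. The work goes in short steps, Python scripts to look and compute and a shell command to move; the robot and the scene stay as the last step left them, time stands still between calls to the robot, and variables do not carry over. Pictures are saved under pics/ and viewed, about 8 in all and at most 12, crops included, and the job is handed in when it is done.

```bash
mkdir -p pics; cat > h.py <<'E'
import numpy as np, cv2
from bench import observe, get_image
def cloud(name):
    s=observe(); d=get_image(name); K=np.array(d["intrinsics"]); z=np.array(d["z_map"])
    v,u=np.mgrid[:480,:640]
    P=np.stack([(u-K[0,2])/K[0,0]*z,(v-K[1,2])/K[1,1]*z,z,np.ones_like(z)],-1)
    if name=="wrist":
        T=np.eye(4);T[:3,:3]=s["ee_rot"];T[:3,3]=s["tcp_pos"];M=T@np.array(d["tool_from_camera"])
    else: M=np.linalg.inv(np.array(d["view"]))
    W=(P@M.T)[...,:3]; W[z==0]=np.nan
    return d["img"],W
def save(img,fn): cv2.imwrite("pics/"+fn,cv2.cvtColor(np.ascontiguousarray(img),cv2.COLOR_RGB2BGR))
E
python3 - <<'E'
from h import *
for n in("scene","top"):
    i,W=cloud(n); save(i,n+".png"); np.savez(n+".npz",i=i,W=W)
s=observe();print(s)
E
```

```text
{'t': 0.1, 'q': array([-1.2259286 ,  0.46935045, -0.04857738,  1.53356194,  0.02408505,
        1.14098392, -0.08229081]), 'qvel': array([ 0.00130062, -0.0020877 ,  0.00116467, -0.00445998,  0.00177142,
        0.00092498, -0.00020931]), 'joint_torque': array([ 1.09077602e-03, -5.09170747e+01, -8.08307366e-02, -2.36829972e+01,
       -6.14441209e-02,  3.44716525e-02,  5.95077131e-05]), 'tcp_pos': array([0.24625959, 0.6279072 , 0.22161658]), 'ee_rot': array([[ 3.65110206e-01,  9.30964126e-01, -5.77816643e-04],
       [ 9.30962720e-01, -3.65110660e-01, -1.61879883e-03],
       [-1.71801065e-03,  5.31142210e-05, -9.99998523e-01]]), 'wrist_force': array([ 0.48635337, -0.00892308, -0.68555679]), 'torque': array([-0.01063091,  0.00929573, -0.00917119]), 'finger_gap': 0.9949436641089032}
```

View pics/scene.png

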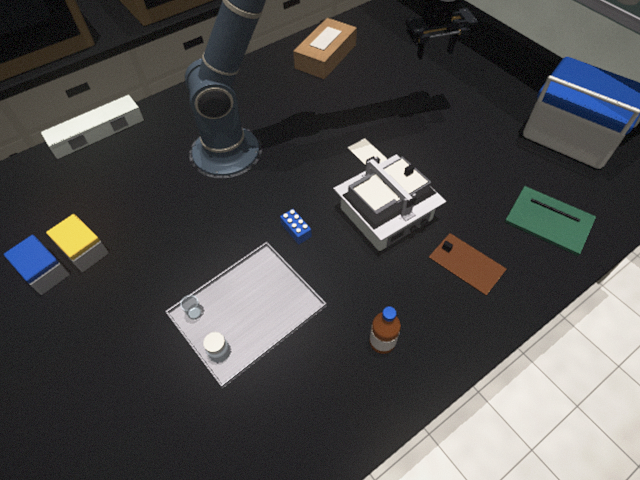

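View pics/top.png

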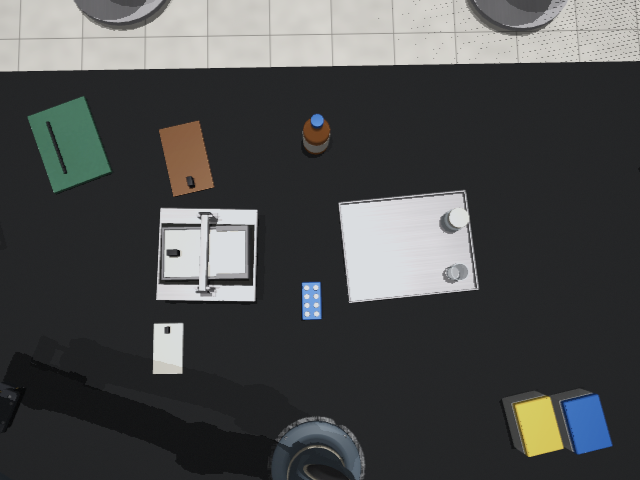

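The scene view shows the robot, shaker with box, bar and tray. In the top view the shaker is at about (207,255), with the handle (172,253) towards image left (about world +y). The bar runs from (207,217) to (206,291). The tray centre is near (408,246), with jar (457,219) and beaker (456,272). The brown plate and the small white plate are look-alikes. Next I measure.

```bash
python3 - <<'E'
from h import *
f=np.load("top.npz");W=f["W"];i=f["i"].astype(int)
v,u=np.mgrid[:480,:640]
def rep(n,m):
    m=m.astype(np.uint8)
    p=W[m>0]; r=cv2.minAreaRect(p[:,:2].astype(np.float32))
    print(n,len(p),"c",np.round(r[0],4),"sz",np.round(r[1],3),"ang",round(r[2],2),"z",np.round(np.percentile(p[:,2],[2,50,98]),4))
z=np.nan_to_num(W[...,2],nan=-1)
sh=(u>150)&(u<265)&(v>200)&(v<310)
for a,b in((.09,.11),(.125,.134),(.134,.141),(.141,.15),(.15,.158),(.158,.17),(.17,.2)): rep((a,b),sh&(z>a)&(z<b)) if (sh&(z>a)&(z<b)).sum()>3 else 0
rep("platf",sh&(z>.085)&(z<.12)&(i.min(-1)>110))
rep("handle",sh&(z>.15)&(u<185))
t=(u>330)&(u<485)&(v>185)&(v<308)
rep("tray",t&(z>.002)&(z<.03)&(i.min(-1)>100)); rep("trayrim",t&(z>.013)&(z<.024))
rep("jar",t&(z>.06)&(v<245));rep("beaker",t&(z>.03)&(v>245)&(u>435))
rep("rack",(u>295)&(u<325)&(v>275)&(v<325)&(z>.02));rep("bottle",(u>295)&(u<335)&(v>105)&(v<160)&(z>.03))
for n,(x,y) in dict(bar_a=(207,217),bar_b=(206,291),barm=(206,255),lid=(190,255),lid2=(232,250),hd=(172,253),tray=(380,250)).items(): print(n,np.round(W[y,x],4))
crop=f["i"][195:315,145:270].astype(np.uint8); save(cv2.resize(crop,None,fx=5,fy=5,interpolation=cv2.INTER_CUBIC)[:600],"c1.png")
E
```

```text
(0.09, 0.11) 4077 c [0.5065 0.2396] sz [0.225 0.212] ang 87.82 z [0.0927 0.0977 0.1045]
(0.125, 0.134) 223 c [0.5038 0.2345] sz [0.188 0.157] ang 89.69 z [0.1258 0.1328 0.134 ]
(0.134, 0.141) 3157 c [0.504  0.2384] sz [0.159 0.19 ] ang 3.35 z [0.1344 0.1378 0.1407]
(0.141, 0.15) 691 c [0.5005 0.2344] sz [0.188 0.164] ang 89.55 z [0.1411 0.1451 0.1497]
(0.15, 0.158) 97 c [0.51   0.2114] sz [0.163 0.157] ang 20.0 z [0.1501 0.1531 0.1578]
(0.158, 0.17) 688 c [0.5064 0.2654] sz [0.097 0.174] ang 88.07 z [0.1584 0.1622 0.1678]
(0.17, 0.2) 4 c [0.5056 0.2325] sz [0.028 0.157] ang 89.08 z [0.1702 0.1707 0.1714]
platf 3004 c [0.5066 0.2394] sz [0.225 0.212] ang 87.85 z [0.0924 0.0971 0.1025]
handle 87 c [0.5062 0.3017] sz [0.025 0.014] ang 87.82 z [0.1522 0.163  0.1678]
tray 9493 c [ 0.526  -0.2432] sz [0.252 0.326] ang 4.57 z [0.0021 0.0049 0.0199]
trayrim 841 c [ 0.5241 -0.2404] sz [0.25  0.321] ang 4.49 z [0.0134 0.0176 0.0227]
jar 336 c [ 0.5827 -0.3521] sz [0.048 0.046] ang 89.13 z [0.0637 0.0735 0.0784]
beaker 193 c [ 0.4549 -0.3512] sz [0.042 0.041] ang 88.85 z [0.0324 0.055  0.0664]
rack 723 c [0.3945 0.0028] sz [0.046 0.088] ang 88.53 z [0.035  0.0408 0.0514]
bottle 808 c [ 0.7897 -0.0184] sz [0.063 0.06 ] ang 83.34 z [0.0357 0.1111 0.1674]
bar_a [0.5805 0.2246 0.1656]
bar_b [0.4205 0.2272 0.1652]
barm [0.4979 0.2272 0.1642]
lid [0.5015 0.2689 0.1324]
lid2 [0.5104 0.1755 0.1348]
hd [0.504  0.3007 0.1626]
tray [ 0.5154 -0.1737  0.0032]
```

View pics/c1.png

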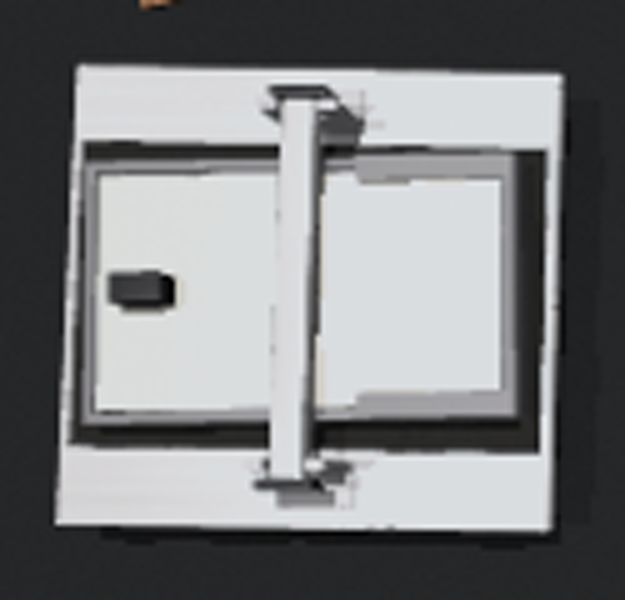

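```bash
python3 -m jog '0.03 -0.05 0.02 0 0 0.05; 0.06 -0.10 0.04 0 0 0.1; 0.095 -0.15 0.06 0 0 0.15; 0.13 -0.20 0.06 0 0 0.2; 0.16 -0.25 0.06 0 0 0.25; 0.195 -0.30 0.06 0 0 0.3; 0.225 -0.35 0.06 0 0 0.335; 0.255 -0.40 0.06 0 0 0.335' 50
python3 -m jog '0 0 0 0 0 0; 0 0 0 0 0 0'
python3 - <<'E'
from h import *
i,W=cloud("wrist"); save(i,"w1.png"); np.savez("w1.npz",i=i,W=W)
s=observe();print(s["t"],s["tcp_pos"],s["ee_rot"],s["q"])
E
```

```text
t: 1.1
tcp_pos: [0.502, 0.2265, 0.2824]
ee_rot: [[0.039, 0.999, -0.0], [0.999, -0.039, 0.0], [0.0, -0.0, -1.0]]
wrist_force: [0.8, 0.4, -0.2]
finger_gap: 0.505
t: 1.35
tcp_pos: [0.5009, 0.2289, 0.2822]
ee_rot: [[0.039, 0.999, -0.001], [0.999, -0.039, 0.0], [0.0, -0.001, -1.0]]
wrist_force: [-0.2, -0.2, -0.2]
finger_gap: 0.502
1.4 [0.50060935 0.22971026 0.28225677] [[ 3.67563104e-02  9.99323779e-01 -9.78818508e-04]
 [ 9.99324152e-01 -3.67558370e-02  4.97331816e-04]
 [ 4.61018216e-04 -9.96437058e-04 -9.99999397e-01]] [-0.58691869  0.21514188  0.09651014  1.75817685 -0.02332307  1.16996979
  1.05052657]
```

View pics/w1.png

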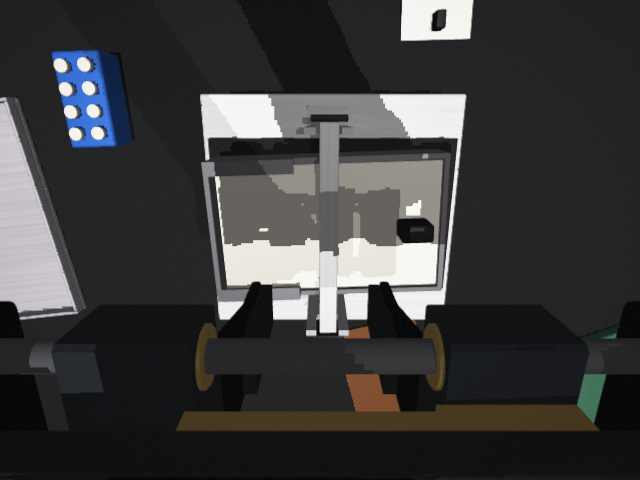

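The bar runs down the image at columns 320–338 from cap (330,118) to (328,330). The handle is at (415,230), the box inner edge spans columns 215–445, and the rail step is visible at (295,290).

```bash
python3 - <<'E'
from h import *
f=np.load("w1.npz");W=f["W"];z=np.nan_to_num(W[...,2],nan=-1)
v,u=np.mgrid[:480,:640]
m=(z>.157)&(z<.167)&(u>305)&(u<352)&(v>122)&(v<290)
for a,b in((125,155),(155,185),(185,220),(220,255),(255,290)):
    k=m&(v>=a)&(v<b); p=W[k]; print(len(p),np.round(p.mean(0),4),"y range",np.round(np.percentile(p[:,1],[3,97]),4))
def rep(n,m):
    p=W[m]; r=cv2.minAreaRect(p[:,:2].astype(np.float32)); print(n,len(p),np.round(r[0],4),np.round(r[1],4),round(r[2],2),np.round(np.percentile(p[:,2],[2,50,98]),4))
h=(u>390)&(u<440)&(v>210)&(v<250)
rep("handle",h&(z>.158)); rep("caps",m|((z>.15)&(z<.172)&(u>300)&(u<352)&(v>105)&(v<135)))
l=(u>355)&(u<395)&(v>175)&(v<275); print("lid z",np.median(W[l][:,2]))
# box top edge: right (mouth) lip and side walls
e=(z>.131)&(z<.142)&(u>205)&(u<460)&(v>140)&(v<305); e&=(u<300)|(u>355); rep("boxrim",e)
E
```

```text
610 [0.4349 0.2376 0.1631] y range [0.2308 0.2443]
588 [0.4558 0.2367 0.163 ] y range [0.2301 0.2436]
664 [0.4797 0.2357 0.163 ] y range [0.2291 0.2422]
653 [0.5066 0.2347 0.163 ] y range [0.2281 0.2416]
628 [0.5351 0.2335 0.163 ] y range [0.227 0.24 ]
handle 637 [0.5062 0.3021] [0.0244 0.0146] 88.07 [0.1585 0.1647 0.1663]
caps 3682 [0.484  0.2347] [0.0322 0.1322] 87.73 [0.1616 0.1631 0.1691]
lid z nan
boxrim 20760 [0.5069 0.2366] [0.1888 0.1166] 89.6 [0.1352 0.139  0.1405]
```

```bash
python3 -m jog '0.005 0.005 -0.03 0 0 0; 0.005 0.005 -0.06 0 0 0; 0.005 0.005 -0.085 0 0 0; 0.005 0.005 -0.085 0 0 0; 0.005 0.005 -0.085 0 0 0'; python3 -c "
from bench import observe;s=observe();print(s['tcp_pos'],s['ee_rot'])"
```

```text
t: 2.02
tcp_pos: [0.5066, 0.2347, 0.1985]
ee_rot: [[0.037, 0.999, 0.001], [0.999, -0.037, 0.001], [0.001, 0.001, -1.0]]
wrist_force: [-0.3, 0.7, -0.6]
finger_gap: 0.498
[0.50655809 0.23473391 0.19852373] [[ 0.03698461  0.99931522  0.0011108 ]
 [ 0.99931525 -0.03698576  0.00104007]
 [ 0.00108045  0.00107157 -0.99999884]]
```

```bash
python3 -m jog '0 0 -0.025 0 0 0; 0 0 -0.045 0 0 0; 0 0 -0.054 0 0 0; 0 0 -0.054 0 0 0' && python3 -m jog '0 0 0 0 0 0; 0 0 0 0 0 0; 0 0 0 0 0 0; 0 0 0 0 0 0; 0 0 0 0 0 0; 0 0 0 0 0 0' 0 35
```

```text
t: 2.52
tcp_pos: [0.5067, 0.2338, 0.1441]
ee_rot: [[0.038, 0.999, 0.0], [0.999, -0.038, 0.0], [0.0, 0.0, -1.0]]
wrist_force: [0.5, 0.6, 0.4]
finger_gap: 0.505
t: 3.28
tcp_pos: [0.5066, 0.2338, 0.1439]
ee_rot: [[0.039, 0.999, 0.001], [0.999, -0.039, 0.001], [0.001, 0.0, -1.0]]
wrist_force: [-1.0, 0.6, 1.5]
finger_gap: 0.161
```

```bash
python3 -m jog '0 0 0.008 0 0 0; 0 0 0.016 0 0 0; 0 0 0.024 0 0 0; 0 0 0.034 0 0 0; 0 0 0.046 0 0 0; 0 0 0.06 0 0 0; 0 0 0.08 0 0 0; 0 0 0.10 0 0 0'; python3 - <<'E'
from h import *
i,W=cloud("wrist"); save(i,"w2.png"); np.savez("w2.npz",i=i,W=W)
z=np.nan_to_num(W[...,2]);v,u=np.mgrid[:480,:640]
m=(z>.24)&(z<.275)&(u>290)&(u<370)&(v<280);
p=W[m];print(p.shape,np.round(np.percentile(p,[1,50,99],axis=0),4))
E
```

```text
t: 4.28
tcp_pos: [0.5065, 0.2334, 0.2449]
ee_rot: [[0.039, 0.999, 0.0], [0.999, -0.039, 0.0], [0.0, 0.0, -1.0]]
wrist_force: [0.1, 0.4, -1.7]
finger_gap: 0.159
(7320, 3) [[0.4181 0.2274 0.2624]
 [0.4466 0.2354 0.2642]
 [0.4861 0.2477 0.268 ]]
```

View pics/w2.png

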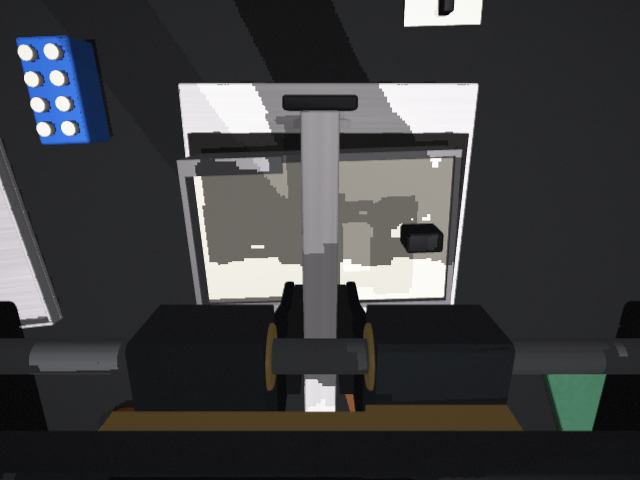

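The bar is held level at columns 303–340, and the box and lid are still in place below. I carry it to the tray.

```bash
python3 -m jog '0.01 -0.03 0 0 0 -0.1; 0.02 -0.08 0 0 0 -0.28; 0.03 -0.13 0 0 0 -0.46; 0.045 -0.18 0 0 0 -0.64; 0.06 -0.23 0 0 0 -0.82; 0.075 -0.28 0 0 0 -1.0; 0.085 -0.33 0 0 0 -1.18; 0.09 -0.38 0 0 0 -1.35'; python3 -m jog '0 -0.03 0 0 0 -0.1; 0 -0.054 -0.03 0 0 -0.106; 0 -0.054 -0.07 0 0 -0.106; 0 -0.054 -0.11 0 0 -0.106; 0 -0.054 -0.15 0 0 -0.106; 0 -0.054 -0.18 0 0 -0.106; 0 -0.054 -0.19 0 0 -0.106; 0 -0.054 -0.19 0 0 -0.106'
python3 - <<'E'
from h import *
i,W=cloud("top"); save(i[150:330,250:500].repeat(3,0).repeat(3,1),"t2.png")
E
```

```text
t: 5.32
tcp_pos: [0.5958, -0.1498, 0.243]
ee_rot: [[0.985, 0.172, -0.001], [0.172, -0.985, -0.001], [-0.001, 0.001, -1.0]]
wrist_force: [0.6, 0.4, -1.2]
finger_gap: 0.158
t: 6.32
tcp_pos: [0.5963, -0.2005, 0.0534]
ee_rot: [[0.997, 0.076, -0.001], [0.076, -0.997, 0.0], [-0.001, -0.0, -1.0]]
wrist_force: [0.2, 0.4, -1.4]
finger_gap: 0.156
```

View pics/t2.png

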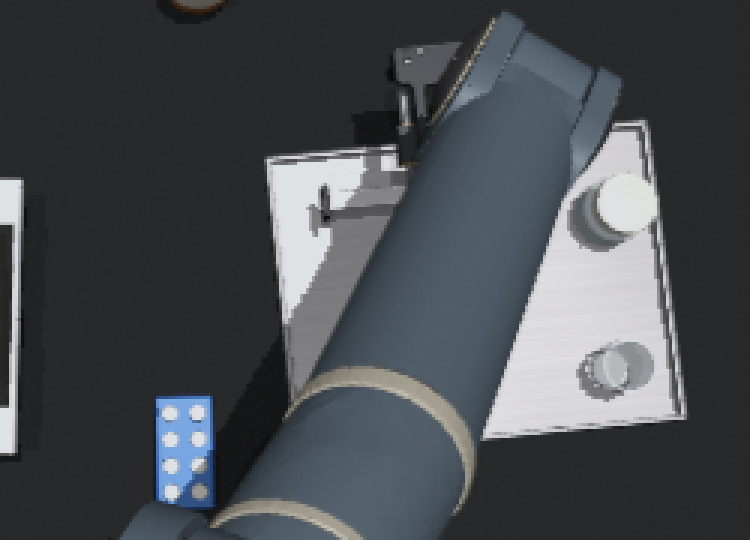

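The bar is over the tray with its cap at (325,205), clear of the jar at (625,205). I lower it gently.

```bash
python3 -m jog '0 0 -0.015 0 0 0; 0 0 -0.028 0 0 0; 0 0 -0.036 0 0 0; 0 0 -0.040 0 0 0; 0 0 -0.041 0 0 0; 0 0 -0.042 0 0 0'; python3 -m jog '0 0 -0.001 0 0 0; 0 0 -0.002 0 0 0; 0 0 -0.002 0 0 0';python3 -m jog '0 0 -0.001 0 0 0; 0 0 -0.0015 0 0 0; 0 0 -0.0015 0 0 0'
```

```text
t: 7.12
tcp_pos: [0.5967, -0.2007, 0.0118]
ee_rot: [[0.997, 0.076, 0.001], [0.076, -0.997, -0.0], [0.001, 0.0, -1.0]]
wrist_force: [0.1, 0.2, -1.5]
finger_gap: 0.159
t: 7.5
tcp_pos: [0.5964, -0.2005, 0.0096]
ee_rot: [[0.997, 0.076, 0.0], [0.076, -0.997, 0.0], [0.0, -0.0, -1.0]]
wrist_force: [-0.4, -0.1, -1.9]
finger_gap: 0.154
t: 7.88
tcp_pos: [0.5966, -0.2006, 0.0089]
ee_rot: [[0.997, 0.076, 0.0], [0.076, -0.997, 0.0], [0.0, -0.0, -1.0]]
wrist_force: [-0.9, 2.0, 5.3]
finger_gap: 0.157
```

```bash
python3 -m jog '0 0 0 0 0 0; 0 0 0 0 0 0; 0 0 0 0 0 0; 0 0 0 0 0 0' 45; python3 -m jog '0 0 0.01 0 0 0; 0 0 0.03 0 0 0; 0 0 0.06 0 0 0; 0 0 0.10 0 0 0; 0 0 0.15 0 0 0; 0 0 0.20 0 0 0; 0 0 0.24 0 0 0; 0 0 0.24 0 0 0'
python3 - <<'E'
from h import *
i,W=cloud("wrist"); save(i,"w3.png"); np.savez("w3.npz",i=i,W=W)
E
```

```text
t: 8.38
tcp_pos: [0.5964, -0.2006, 0.008]
ee_rot: [[0.997, 0.076, -0.0], [0.076, -0.997, -0.0], [-0.0, 0.0, -1.0]]
wrist_force: [0.2, 0.2, -0.2]
finger_gap: 0.432
t: 9.38
tcp_pos: [0.5982, -0.2019, 0.2537]
ee_rot: [[0.997, 0.075, 0.009], [0.075, -0.997, -0.002], [0.009, 0.003, -1.0]]
wrist_force: [0.1, 0.4, 0.7]
finger_gap: 0.444
```

View pics/w3.png

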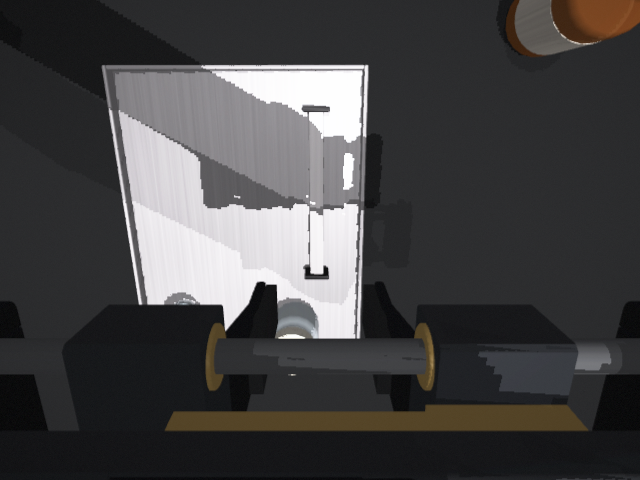

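The bar lies flat in the tray from (316,107) to (316,272), clear of the jar at (292,320). I now go for the lid handle, with the jaws along the lid's x.

```bash
python3 -m jog '-0.01 0.06 0 0 0 0.18; -0.02 0.12 0 0 0 0.36; -0.03 0.18 0 0 0 0.54; -0.04 0.24 0 0 0 0.72; -0.05 0.30 0 0 0 0.90; -0.06 0.36 0 0 0 1.08; -0.07 0.42 0 0 0 1.26; -0.08 0.47 0 0 0 1.44' 55; python3 -m jog '-0.01 0.032 0 0 0 0.045; -0.01 0.032 0 0 0 0.045; -0.01 0.032 0 0 0 0.045'
python3 - <<'E'
from h import *
s=observe();i,W=cloud("wrist"); save(i,"w4.png"); np.savez("w4.npz",i=i,W=W)
z=np.nan_to_num(W[...,2],nan=-1);v,u=np.mgrid[:480,:640]
print(s["t"],s["tcp_pos"],s["ee_rot"])
def rep(n,m):
    p=W[m]; r=cv2.minAreaRect(p[:,:2].astype(np.float32)); print(n,len(p),np.round(r[0],4),np.round(r[1],4),round(r[2],2),np.round(np.percentile(p[:,2],[2,50,98]),4))
m=(z>.158)&(z<.17)&(np.abs(W[...,0]-.506)<.025)&(np.abs(W[...,1]-.302)<.03); rep("handle",m); print(u[m].mean(),v[m].mean())
e=(z>.132)&(z<.142)&(W[...,1]<.36)&(np.abs(W[...,0]-.506)<.064);rep("rim",e)
E
```

```text
t: 10.42
tcp_pos: [0.5148, 0.2716, 0.2473]
ee_rot: [[0.047, 0.999, -0.002], [0.999, -0.047, -0.001], [-0.001, -0.002, -1.0]]
wrist_force: [0.1, -1.0, -0.0]
finger_gap: 0.552
t: 10.8
tcp_pos: [0.5069, 0.2994, 0.2477]
ee_rot: [[0.013, 1.0, -0.0], [1.0, -0.013, -0.002], [-0.002, -0.0, -1.0]]
wrist_force: [0.5, 0.0, -0.3]
finger_gap: 0.549
10.8 [0.50694439 0.29938533 0.24770674] [[ 1.33617268e-02  9.99910698e-01 -2.46329067e-04]
 [ 9.99909079e-01 -1.33621517e-02 -1.81290991e-03]
 [-1.81603950e-03 -2.22083064e-04 -9.99998326e-01]]
handle 781 [0.506  0.3023] [0.0236 0.014 ] 89.48 [0.1591 0.1648 0.1663]
324.50704225352115 242.5403329065301
rim 35456 [0.5069 0.2361] [0.1893 0.1166] 89.58 [0.1356 0.139  0.1405]
```

View pics/w4.png

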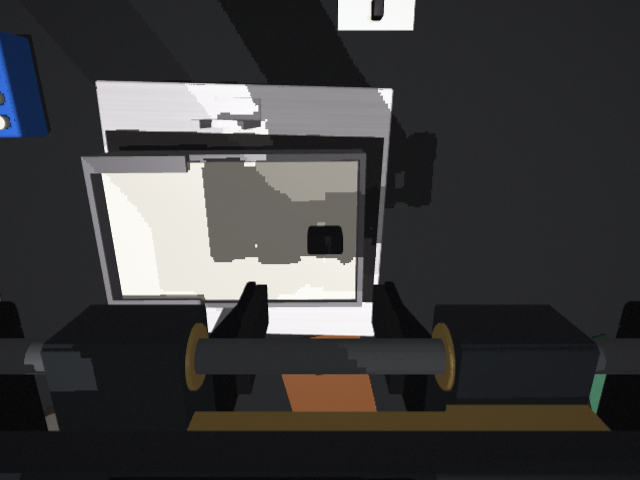

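The lid is closed, with the handle at (325,242) between the jaw directions, the lip at column 362 and the rail end at (190,160). I descend on the handle.

```bash
python3 -m jog '-0.0005 0.001 -0.04 0 0 0; -0.0005 0.001 -0.07 0 0 0; -0.0005 0.001 -0.09 0 0 0; -0.0005 0.001 -0.10 0 0 0; -0.0005 0.001 -0.104 0 0 0; -0.0005 0.001 -0.104 0 0 0; -0.0005 0.001 -0.104 0 0 0' && python3 -m jog '0 0 0 0 0 0; 0 0 0 0 0 0; 0 0 0 0 0 0; 0 0 0 0 0 0; 0 0 0 0 0 0; 0 0 0 0 0 0' 0 40
```

```text
t: 11.72
tcp_pos: [0.5065, 0.3026, 0.1449]
ee_rot: [[0.01, 1.0, 0.001], [1.0, -0.01, 0.001], [0.001, 0.001, -1.0]]
wrist_force: [0.0, 1.0, 0.2]
finger_gap: 0.549
t: 12.48
tcp_pos: [0.506, 0.3025, 0.1442]
ee_rot: [[0.01, 1.0, 0.0], [1.0, -0.01, 0.0], [0.0, 0.0, -1.0]]
wrist_force: [0.3, 0.9, 1.2]
finger_gap: 0.273
```

```bash
python3 -m jog '0 0 0.002 0.012 0 0; 0 0 0.0042 0.025 0 0; 0 0 0.0064 0.038 0 0; 0 0 0.0085 0.05 0 0; 0 0 0.0085 0.05 0 0; 0 0 0.0085 0.05 0 0'
python3 - <<'E'
from h import *
s=observe();i,W=cloud("wrist"); save(i,"w5.png"); np.savez("w5.npz",i=i,W=W)
z=W[...,2]; R=s["ee_rot"];print(s["wrist_force"],s["torque"])
for y in (.16,.18,.20,.22,.24,.26,.28,.30,.31,.32,.326,.33,.334):
    m=(np.abs(W[...,1]-y)<.002)&(np.abs(W[...,0]-.475)<.012); print(y,m.sum(),np.round(np.nanmedian(z[m]),4) if m.any() else None)
E
```

```text
t: 13.22
tcp_pos: [0.5059, 0.3025, 0.1525]
ee_rot: [[0.01, 1.0, -0.0], [0.999, -0.01, 0.05], [0.05, -0.001, -0.999]]
wrist_force: [-0.4, 0.3, -1.1]
finger_gap: 0.269
[-0.39015149  0.32679241 -1.06782475] [ 0.02073884 -0.02994224 -0.04418684]
0.16 331 0.1401
0.18 441 0.1412
0.2 456 0.1422
0.22 1285 0.2215
0.24 1496 0.2372
0.26 3854 0.2453
0.28 4265 0.2462
0.3 2610 0.2523
0.31 2602 0.2528
0.32 4015 0.2485
0.326 3762 0.249
0.33 3827 0.2491
0.334 3531 0.2496
```

View pics/w5.png

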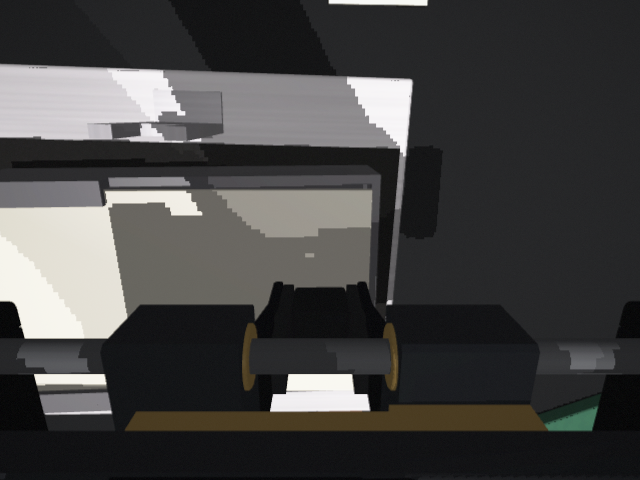

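The lid is raised (top-face slope 0.05), with its front edge near column 372 above the lip. I slide it out.

```bash
python3 -m jog '0 0.004 0 0 0 0; 0 0.010 0 0 0 0; 0 0.017 0 0 0 0; 0 0.024 0 0 0 0; 0 0.03 0 0 0 0; 0 0.03 0 0 0 0' && python3 -m jog '0 0.008 0 0 0 0; 0 0.016 0 0 0 0; 0.0005 0.024 0 0 0 0; 0.0005 0.032 0 0 0 0; 0.0005 0.04 0 0 0 0; 0.0005 0.046 0 0 0 0; 0.0005 0.046 0 0 0 0'; python3 -c "
from bench import observe;print(observe()['torque'])"
```

```text
t: 14.02
tcp_pos: [0.5057, 0.3332, 0.1525]
ee_rot: [[0.009, 1.0, -0.0], [0.999, -0.009, 0.05], [0.05, -0.001, -0.999]]
wrist_force: [-0.3, 0.5, -0.8]
finger_gap: 0.273
t: 14.9
tcp_pos: [0.5062, 0.379, 0.1525]
ee_rot: [[0.009, 1.0, -0.0], [0.999, -0.009, 0.05], [0.05, -0.001, -0.999]]
wrist_force: [-0.2, -0.7, -1.4]
finger_gap: 0.272
[ 0.00139057 -0.03707715 -0.01052001]
```

```bash
python3 -m jog '0 0 0.015 0 0 0; 0 0 0.03 0 0 0; 0 0 0.045 -0.025 0 0; 0 0 0.06 -0.05 0 0; 0 0 0.08 -0.05 0 0; 0 0 0.10 -0.05 0 0; 0 0 0.10 -0.05 0 0'; python3 -m jog '0 -0.03 0 0 0 0; 0 -0.08 0 0 0 0; 0 -0.13 0 0 0 0; 0 -0.19 0 0 0 0; 0 -0.25 0 0 0 0; 0 -0.31 0 0 0 0; -0.01 -0.37 0 0 0 0.04; -0.02 -0.42 0 0 0 0.087'; python3 -m jog '-0.004 -0.04 0 0 0 0; -0.004 -0.08 0 0 0 0; -0.004 -0.099 0 0 0 0; -0.004 -0.099 -0.03 0 0 0; -0.004 -0.099 -0.07 0 0 0; -0.004 -0.099 -0.11 0 0 0; -0.004 -0.099 -0.14 0 0 0; -0.004 -0.099 -0.14 0 0 0'
python3 - <<'E'
from h import *
print(observe()["q"])
i,W=cloud("top"); save(i[150:330,140:500].repeat(2,0).repeat(2,1),"t3.png"); 
i,W=cloud("wrist"); save(i,"w6.png"); np.savez("w6.npz",i=i,W=W)
E
```

```text
t: 15.78
tcp_pos: [0.5076, 0.379, 0.2556]
ee_rot: [[0.01, 1.0, 0.004], [1.0, -0.01, 0.004], [0.004, 0.004, -1.0]]
wrist_force: [0.4, -0.4, -1.2]
finger_gap: 0.273
t: 16.77
tcp_pos: [0.4854, -0.0443, 0.2524]
ee_rot: [[-0.077, 0.997, -0.0], [0.997, 0.077, -0.0], [-0.0, -0.0, -1.0]]
wrist_force: [0.6, 0.9, -1.1]
finger_gap: 0.271
t: 17.77
tcp_pos: [0.4802, -0.1402, 0.1106]
ee_rot: [[-0.077, 0.997, -0.006], [0.997, 0.077, 0.001], [0.001, -0.006, -1.0]]
wrist_force: [-0.8, 0.1, -1.4]
finger_gap: 0.272
[-0.06443169  0.33394121  0.32190683  2.06684961 -0.14898704  0.76836778
  1.99655742]
```

View pics/w6.png

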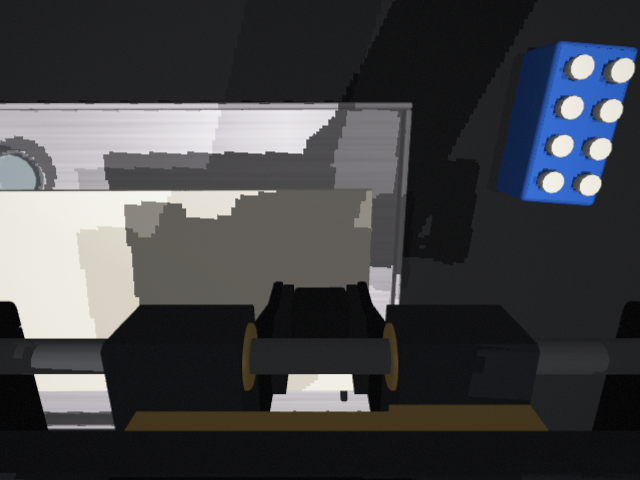

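The lid is held over the tray with its front edge at column 371, inside the tray wall at column 402. Its near edge is at row 190 and the beaker at (18,170) is clear. I check the geometry and lower it.

```bash
python3 - <<'E'
from h import *
W=np.load("w6.npz")["W"];z=np.nan_to_num(W[...,2],nan=-1);v,u=np.mgrid[:480,:640]
m=(z>.09)&(z<.115)&(v>180)&(v<300)&(u<380)&~((u>240)&(v>275));p=W[m]
A=np.c_[p[:,:2],np.ones(len(p))];c=np.linalg.lstsq(A,p[:,2],rcond=None)[0];print(len(p),"slopes",np.round(c[:2],4),np.round([p[:,0].min(),*np.percentile(p[:,1],[1,99.5]),np.median(p[:,2])],4))
E
python3 -m jog '0 0 -0.025 0 0 0; 0 0 -0.05 0 0 0; 0 0 -0.07 0 0 0; 0 0 -0.08 0 0 0; 0 0 -0.085 0 0 0; 0 0 -0.088 0 0 0; 0 0 -0.090 0 0 0; 0 0 -0.090 0 0 0'; python3 -m jog '0 0 -0.0015 0 0 0; 0 0 -0.003 0 0 0; 0 0 -0.0045 0 0 0; 0 0 -0.0045 0 0 0'; python3 -c "
from bench import observe;print(observe()['torque'])"
```

```text
37918 slopes [0.0004 0.0019] [ 0.4287 -0.2871 -0.1215  0.107 ]
t: 18.88
tcp_pos: [0.4826, -0.1406, 0.0228]
ee_rot: [[-0.077, 0.997, 0.0], [0.997, 0.077, 0.0], [-0.0, 0.0, -1.0]]
wrist_force: [-0.1, -0.4, -1.1]
finger_gap: 0.271
t: 19.38
tcp_pos: [0.4823, -0.1406, 0.0179]
ee_rot: [[-0.077, 0.997, -0.0], [0.997, 0.077, 0.0], [0.0, -0.0, -1.0]]
wrist_force: [-0.3, -0.4, -1.5]
finger_gap: 0.272
[ 0.11919741  0.06754363 -0.03191326]
```

```bash
python3 -m jog '0 0 -0.001 0 0 0; 0 0 -0.002 0 0 0; 0 0 -0.003 0 0 0; 0 0 -0.003 0 0 0'; python3 -m jog '0 0 -0.0008 0 0 0; 0 0 -0.0015 0 0 0; 0 0 -0.0015 0 0 0'
```

```text
t: 19.88
tcp_pos: [0.4824, -0.1406, 0.015]
ee_rot: [[-0.077, 0.997, -0.0], [0.997, 0.077, 0.0], [0.0, -0.0, -1.0]]
wrist_force: [0.9, -0.3, -0.6]
finger_gap: 0.27
t: 20.25
tcp_pos: [0.4825, -0.1406, 0.0141]
ee_rot: [[-0.077, 0.997, 0.0], [0.997, 0.077, 0.0], [0.0, 0.0, -1.0]]
wrist_force: [-2.0, 0.7, 4.2]
finger_gap: 0.273
```

```bash
python3 -m jog '0 0 0 0 0 0; 0 0 0 0 0 0; 0 0 0 0 0 0; 0 0 0 0 0 0' 45; python3 -m jog '0 0 0.01 0 0 0; 0 0 0.03 0 0 0; 0 0 0.06 0 0 0; 0 0 0.10 0 0 0; 0 0 0.15 0 0 0; 0 0 0.20 0 0 0; 0 0.05 0.24 0 0 0; 0 0.10 0.24 0 0 0';python3 -m jog '0 0.06 0 0 0 0; 0 0.12 0 0 0 0; 0 0.18 0 0 0 0; 0 0.24 0 0 0 0; 0 0.30 0 0 0 0; 0 0.35 0 0 0 0; 0 0.40 0 0 0 0; 0 0.40 0 0 0 0'
python3 - <<'E'
from h import *
i,W=cloud("top"); save(i[110:330,140:500].repeat(2,0).repeat(2,1),"t4.png"); i,W2=cloud("scene"); save(i,"s4.png")
z=np.nan_to_num(W[...,2],nan=-1);v,u=np.mgrid[:480,:640]
def rep(n,m):
    p=W[m]
    if len(p)<3: print(n,len(p));return
    r=cv2.minAreaRect(p[:,:2].astype(np.float32)); print(n,len(p),np.round(r[0],4),np.round(r[1],4),round(r[2],2),np.round(np.percentile(p[:,2],[2,50,98]),4))
t=(u>330)&(u<485)&(v>185)&(v<308)
rep("jar",t&(z>.06)&(v<245));rep("beaker",t&(z>.03)&(v>245)&(u>435));rep("bottle",(u>295)&(u<335)&(v>105)&(v<160)&(z>.03));rep("rack",(u>295)&(u<325)&(v>275)&(v<325)&(z>.02))
X,Y=W[...,0],W[...,1]
lm=(abs(X-.487)<.045)&(Y>-.285)&(Y<-.17); p=W[lm];c=np.linalg.lstsq(np.c_[p[:,:2],np.ones(len(p))],p[:,2],rcond=None)[0];print("lid",np.round(c[:2],4),np.nanmedian(p[:,2]))
rep("bar",t&(z>.021)&(X>.56)&(Y>-.3))
rep("handle",t&(z>.028)&(X<.52)&(Y>-.2))
E
```

```text
t: 20.75
tcp_pos: [0.4824, -0.1406, 0.0135]
ee_rot: [[-0.077, 0.997, -0.0], [0.997, 0.077, 0.0], [0.0, -0.0, -1.0]]
wrist_force: [0.3, -0.6, -0.4]
finger_gap: 0.447
t: 21.75
tcp_pos: [0.4843, -0.0403, 0.2578]
ee_rot: [[-0.075, 0.997, 0.008], [0.997, 0.075, 0.001], [0.0, 0.008, -1.0]]
wrist_force: [0.6, 0.3, -0.8]
finger_gap: 0.451
t: 22.75
tcp_pos: [0.4805, 0.3642, 0.2536]
ee_rot: [[-0.084, 0.996, -0.001], [0.996, 0.084, 0.002], [0.002, -0.001, -1.0]]
wrist_force: [0.1, -1.0, -0.0]
finger_gap: 0.454
jar 340 [ 0.5824 -0.3514] [0.048  0.0462] 88.26 [0.0627 0.0738 0.0791]
beaker 193 [ 0.4547 -0.3509] [0.0421 0.0404] 88.04 [0.0307 0.0559 0.0672]
bottle 812 [ 0.7892 -0.0187] [0.0627 0.0605] 86.84 [0.0366 0.1113 0.1674]
rack 723 [0.3945 0.0028] [0.0458 0.0884] 88.6 [0.0348 0.0406 0.0515]
lid [ 0.0037 -0.0012] 0.007858433372597395
bar 457 [ 0.6129 -0.1868] [0.0668 0.2242] 6.17 [0.0215 0.0266 0.0325]
handle 57 [ 0.4829 -0.1397] [0.0229 0.0125] 88.82 [0.0293 0.0328 0.0369]
```

View pics/t4.png

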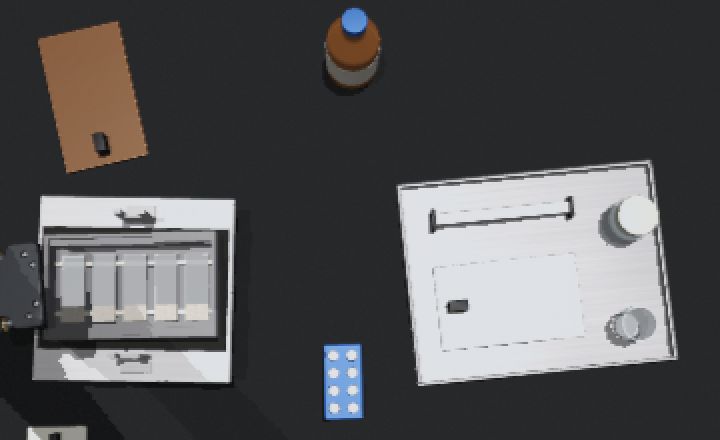

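The bar is at (500,213) and the lid at (508,302), both flat in the tray with the lid's handle up. The box stands open with five slides at (135,285), and the bystanders have not moved. Handing in.

```bash
python3 -c "
from bench import finish_job;print(finish_job())"
```

```text
the job is handed in; nothing more can be done
None
```

The job is done and handed in at about 23 s of the 72 s allowed.

- **Bar:** I lifted it straight up out of its brackets and laid it on its caps in the tray. Contact force when it touched down was about 5 N.
- **Lid:** I raised its handle end by 0.05 rad, drew it out 76 mm over the lip, lifted it clear and laid it flat beside the bar, handle up. Contact force at touchdown was about 4 N.

**Last checks, from the top camera:**
- The lid is flat, with its top face about 8 mm up and a slope under 0.004.
- The jar, beaker, bottle and rack are within 1 mm of where they started.
- The box stands open on the shaker with all five slides in it. I checked this by eye only and did not measure its position again.
- The gripper is empty and clear of everything.

One check failed. The last automatic fit of the bar's position also took in the tray rim, so its numbers are unusable. I judged the bar's pose from the picture and from the position where I released it.

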